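# Push the stray carton back into its row on the stock shelf

## Task

One of the three disc cartons on the blue steel shelf tray has been left crooked, out in front of the row. Without picking it up, gently push it along the shelf into the empty place in the row: fully home against the rear ledge, square with the shelf and centred over that place's label. Do not disturb the other two cartons, the spray can or the cup wheel, and take the hand away at the end.

Things in the scene. Friction and masses are not known exactly. Their poses are not given: they have to be found in the camera images.
- carton: The stray yellow carton, the one standing out in front of the row: a closed box 90 mm deep (its x), 100 mm wide (its y) and 70 mm high, about 0.6 kg, standing loose on the shelf board. Origin at the centre of its underside. At the start it is turned by up to about 30 degrees either way from square with the tray. In its place it must stand with its axes parallel to the tray's (either way round).
- place: The empty place in the row, marked by a 70 mm wide white paper label in the sloping holder on the tray's front edge (all three places have such a label). Origin on the upper side of the shelf board, 2 mm short of where the carton's origin lies when the carton is centred in the place and touches the rear ledge; its axes are parallel to the tray's. It is the left, middle or right one of three places 122 mm apart along the tray's y.
- tray: The fixed blue steel shelf tray on the bench. Origin at bench height; its x points away from the robot towards the rear ledge, y to the left, z up. The board's upper side is 30 mm above the bench and runs from x = -180 mm to the rear ledge, whose inner face is at x = 140 mm and which rises 40 mm above the board. The middle place is at y = 0. End ledges 18 mm above the board have their inner faces at y = +202 and -202 mm. Turned by up to 7 degrees.
- neighbour_a: A yellow carton, same size as the stray one and a little heavier, loose, standing in the row in one of the other two places, its back at the rear ledge. Origin at the centre of its underside. 22 mm free on either side of the carton when it is centred next to it. Leave alone.
- neighbour_b: The other yellow carton that stands in the row, just like neighbour_a. Leave alone.
- spray_can: An upright aerosol can, 52 mm across and 145 mm high, grey with a red cap, on the bench beside the tray. Origin at the centre of its underside. Leave alone.
- cup_wheel: A terracotta-coloured grinding cup wheel, 72 mm across at the foot, 58 mm at the top and 40 mm high, on the bench on the tray's other side. Origin at the centre of its underside. Leave alone.
Mind the look-alikes: they are no part of the job. Leave any pink or purple look-alike of the carton alone.

How it is judged:
By the outcome, as a careful person would: the job done as asked, in the order asked, and still so for the second after the job is handed in, with the robot touching nothing.
It also fails if it takes over 61 s, if anything falls off the work surface, if the arm or the gripper's body presses on something with over 40 N, if the wrist force passes 120 N, or if a joint passes its speed limit or range.

## Robot

A 7-joint arm with a two-finger parallel gripper is mounted at the origin on the work surface. World frame = base frame: x ahead of the robot, y to its left, z up, the work surface at z = 0. Lengths are in mm, angles in degrees, forces in N, time in s.
With the tool pointing down it reaches from about 350 to 900 mm from the base axis. Payload 19.9 kg.
Tool frame: the origin (TCP) lies on the centre line of the jaws, within the pads' length; the fingertips stand 14 mm ahead of it and the grasp point (between the pads) lies 5 mm behind it (tip_reach is the distance from the TCP to the fingertips, in mm); x points along the fingers, y is the direction in which the jaws open and shut, and the axes are right-handed (so a half turn about x gives the same grasp; the last joint's range is limited). The gripper opens to 85 mm and grips with 20 to 120 N. Pads are 22 mm wide; open, the fingers measure 114 mm over their backs; the gripper's body (76 mm by 85 mm) begins 54 mm behind the grasp point. The pads swing forward as they close: fully open they stand 13 mm farther back than shut.
Start: joints at [-78.295, 23.915, -0.59, 92.452, 0.269, 63.638, -3.037], TCP at [152.073, 606.199, 245.26] pointing down, gripper open.
Joint ranges: [-161.28, 161.28], [-22.2, 115.67], [-73.04, 71.86], [3.21, 147.25], [-68.34, 248.33], [10.77, 114.83], [-161.83, 161.83]. Speed limits (degrees/s): [108.29, 108.29, 136.94, 136.94, 172.46, 172.46, 172.46].

## Interface

Orientations are given as [roll, pitch, yaw] about the fixed x, y, z axes, in that order (R = Rz(yaw) Ry(pitch) Rx(roll)).
In Python, from plant import get_obs, get_image, hand_in, tip_reach gives the robot as it stands.
- The arm moves only by the tool play_rows, never from a script. Its argument "series" is a list that holds one entry, the list of rows, each a list of 7 numbers: the shift along the tool's x, y, z in mm, then the turn, a rotation vector about the tool's x, y, z in degrees, then the closure in counts, from 0 (fully open) to 255 (shut). In form: [[[x, y, z, wx, wy, wz, gripper], ...]]. A call has 1 to 10 rows; each row is the pose to reach, as a shift and turn from the pose measured when the call began, along the tool's axes at that moment; what a row does not reach only later rows make up. A row lasts 1/10 s, in which the tool goes at most 50 mm and 8.59 degrees, less where a joint would pass 70% of its speed; a pose out of reach is approached as far as the arm can. A call with a gripper value outside its range is refused whole. The fingers move at their own pace and stop on an object; the grip force is fixed at half the most. Time passes only in rows, so rows that repeat a pose let the fingers close. It gives the time, the measured TCP pose, the force and the opening at its end, in the units of the state.
- get_obs(): the state, without advancing time (a new reading comes with each control period).
- get_image(name): name is "scene" or "top" or "wrist"; returns a dict with "frame" (480x640x3 uint8, red, green, blue), "fx", "fy", "cx", "cy" (pixels), "xyz" and "orientation" of the camera in the world; the wrist camera has in their place "mount" (4x4, takes a point from camera to tool coordinates, whose origin is the TCP and whose axes are the tool frame's). Camera axes: x right, y down, z forward; pixel columns grow to the right and rows downward; lengths in mm; the calibration is good to about 2 mm. The wrist camera is an equidistant fisheye: a pixel r from the principal point sees the ray r / f radians off the axis. A picture is of the moment at which its call begins: read the wrist's pose just before it. There is no depth.
- hand_in(): hands the job in, once; it reports no verdict.
The state is a dict: "t": time; "joint_positions": joint angles; "joint_vel": joint speeds; "tau": joint torques, N m; "eef_pos": TCP position; "tcp_rot": TCP orientation; "ft_force": force on the tool from outside, world axes, zero at the start; "torque": the same for the moment, N m; "gripper_width": finger opening in mm.
Only numpy, scipy, OpenCV 4.12 (cv2) and the standard library are available. Lean on these libraries where they do the work, as an engineer would, in place of code of your own. Each camera call takes 0.05 s, during which the arm holds its last target. There are 200 camera calls.

## Working session

There is one attempt and no reset: what is moved stays moved. The work goes in short steps, Python scripts to look and compute and a tool call to move; the robot and the scene stay as the last step left them, time stands still between calls to the robot, and variables do not carry over. Pictures are saved under pics/ and viewed, about 8 in all and at most 12, crops included, and the job is handed in when it is done.

Besides the shell and the picture viewer there is one more tool, called after "Emit:" in YAML: its name, and indented under it one key for each argument. play_rows: Moves the arm, as the interface text tells. Its arguments: {"type":"object","properties":{"series":{"type":"array","items":{"type":"array","items":{"type":"array","items":{"type":"number"}}}}},"required":["series"]}

```bash
mkdir -p pics; ls; python3 - <<'E'
from plant import get_obs,get_image
import cv2,pickle
o=get_obs();print({k:o[k] for k in('t','eef_pos','tcp_rot','gripper_width')})
for n in('top','scene'):
    d=get_image(n);pickle.dump(d,open(f'{n}0.pkl','wb'));cv2.imwrite(f'pics/{n}0.png',d['frame'][:,:,::-1])
    print({k:v for k,v in d.items() if k!='frame'})
E
```

```text
pics
{'t': 0.0, 'eef_pos': array([152.00792514, 605.88523859, 244.67545091]), 'tcp_rot': array([-85.28505196,  89.92999614, -99.36531204]), 'gripper_width': 85.52619806795744}
{'fx': 506.97872533307094, 'fy': 506.97872533307094, 'cx': 330.7389442371288, 'cy': 242.566254827102, 'xyz': array([ 351.18112592,    3.32165215, 1014.6292376 ]), 'orientation': array([-169.30563353,    0.87526987,  -90.73868637])}
{'fx': 480.7179263716946, 'fy': 480.7179263716946, 'cx': 322.3489541084741, 'cy': 242.98355162852198, 'xyz': array([1066.34376088, -385.13979564,  737.69513087]), 'orientation': array([-135.39620117,    1.12525983,   52.84214365])}
```

View pics/top0.png

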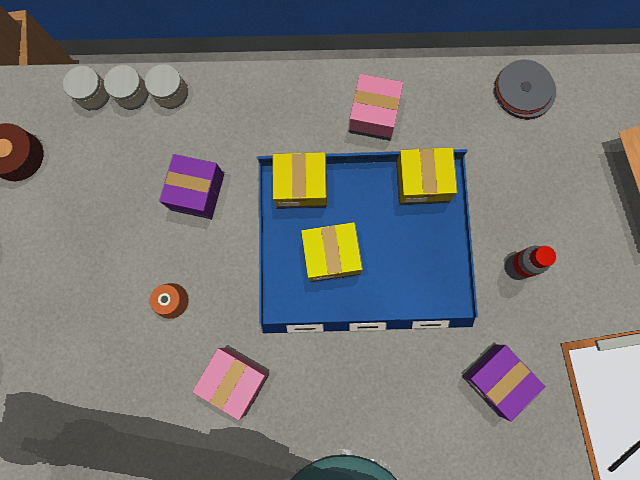

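View pics/scene0.png

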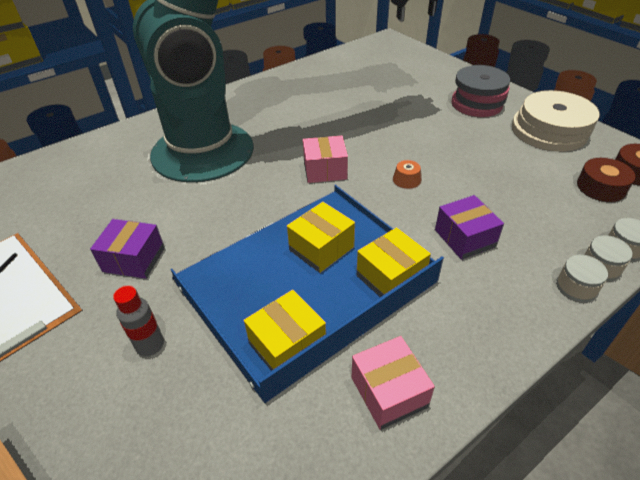

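The top view shows the middle place empty: the stray is at (332,251), its neighbours at (300,179) and (427,175), and the labels at (305,328), (367,326) and (431,324). Next I'll measure their poses.

```bash
cat > h.py <<'E'
import numpy as np,cv2
from scipy.spatial.transform import Rotation as R
def cast(d,px,z):
    px=np.atleast_2d(np.asarray(px,float))
    v=np.c_[(px[:,0]-d['cx'])/d['fx'],(px[:,1]-d['cy'])/d['fy'],np.ones(len(px))]
    v=R.from_euler('xyz',d['orientation'],degrees=True).apply(v)
    return d['xyz']+v*((z-d['xyz'][2])/v[:,2])[:,None]
def cartons(d):
    """top faces: bright yellow + tape, world rect at z=100"""
    f=d['frame'];hsv=cv2.cvtColor(f,cv2.COLOR_RGB2HSV)
    m=cv2.inRange(hsv,(26,150,205),(34,255,255))
    m=cv2.morphologyEx(m,cv2.MORPH_OPEN,np.ones((3,3)))
    m2=cv2.morphologyEx(m,cv2.MORPH_CLOSE,np.ones((23,23)))
    out=[]
    for c in cv2.findContours(m2,cv2.RETR_EXTERNAL,cv2.CHAIN_APPROX_NONE)[0]:
        if cv2.contourArea(c)<800: continue
        w=cast(d,c[:,0,:],100)[:,:2].astype(np.float32)
        (x,y),(a,b),t=cv2.minAreaRect(w)
        if t>45:t-=90;a,b=b,a
        out.append((x,y,a,b,t))
    return sorted(out,key=lambda r:r[0])
E
python3 - <<'E'
import pickle;from h import *
d=pickle.load(open('top0.pkl','rb'))
hsv=cv2.cvtColor(d['frame'],cv2.COLOR_RGB2HSV)
print(hsv[235,315],hsv[278,325],hsv[250,332])
for r in cartons(d):print(np.round(r,1))
m=cv2.inRange(hsv,(0,0,190),(180,40,255));m[:310]=0;m[340:]=0;m[:,:280]=0;m[:,460:]=0
m=cv2.morphologyEx(m,cv2.MORPH_CLOSE,np.ones((7,7)))
for c in cv2.findContours(m,0,2)[0]:
    if cv2.contourArea(c)>50:
        x,y,w,h=cv2.boundingRect(c);(rx,ry),s,_=cv2.minAreaRect(c);print('label',np.round(cast(d,[rx,ry],20)[0],1),np.round(s,1),w*1.9)
b=cv2.inRange(hsv,(100,120,60),(125,255,255));b[:130]=0;b[345:]=0
b=cv2.morphologyEx(b,cv2.MORPH_OPEN,np.ones((3,3)))
def fit(p):
    vx,vy,x,y=cv2.fitLine(np.float32(p)[:,:2],cv2.DIST_HUBER,0,.01,.01).ravel();return np.round([x,y,np.degrees(np.arctan2(vy,vx))],1)
L=[];Rr=[];T=[]
for v in range(215,310,3):
    u=np.where(b[v,230:500])[0]+230;L.append((u.min(),v));Rr.append((u.max()+1,v))
for u in range(335,392,3):
    T.append((u,np.where(b[140:,u])[0].min()+140))
print('left z48',fit(cast(d,L,48)),'right',fit(cast(d,Rr,48)),'rear top z70',fit(cast(d,T,70)))
E
```

```text
[ 29 243 215] [22 75 98] [ 18 121 192]
[511.6  15.   88.3  98.3   7.8]
[6.542e+02 7.380e+01 8.750e+01 9.710e+01 5.000e-01]
[ 658.7 -169.5   87.9   98.2    1.8]
label [ 375.9 -183.3   20. ] [ 6. 24.] 47.5
left z48 [ 5.117e+02  1.534e+02 -5.000e-01] right [ 493.3 -249.9    1. ] rear top z70 [707.9 -53.1 -88.7]
```

```bash
cat >> h.py <<'E'
T0=np.array([656.5,-47.9]);YAW=1.1
def w2p(x,y):
    c,s=np.cos(np.radians(YAW)),np.sin(np.radians(YAW));p=np.array([x,y])-T0
    return np.array([c*p[0]+s*p[1],-s*p[0]+c*p[1]])
def goal(o,xp,yp,z,yang):
    """delta (tool axes) to place-frame point, tool y along place angle yang (mod 180)"""
    c,s=np.cos(np.radians(YAW)),np.sin(np.radians(YAW))
    w=np.r_[T0+[c*xp-s*yp,s*xp+c*yp],z]
    Rc=R.from_euler('xyz',o['tcp_rot'],degrees=True)
    best=None
    for k in(0,180):
        a=np.radians(yang+YAW+k);X=np.array([0,0,-1.]);Y=np.array([np.cos(a),np.sin(a),0])
        rv=(Rc.inv()*R.from_matrix(np.c_[X,Y,np.cross(X,Y)])).as_rotvec(degrees=True)
        if best is None or np.linalg.norm(rv)<np.linalg.norm(best):best=rv
    return np.round(Rc.inv().apply(w-o['eef_pos']),1),np.round(best,2)
E
python3 - <<'E'
import pickle;from h import *;from plant import get_obs
d=pickle.load(open('top0.pkl','rb'))
hsv=cv2.cvtColor(d['frame'],cv2.COLOR_RGB2HSV)
m=cv2.inRange(hsv,(0,0,150),(180,60,255))
for a,b in((280,335),(340,395),(405,460)):
    v,u=np.where(m[318:333,a:b]);
    print(u.min()+a,u.max()+a,v.min()+318,v.max()+318,[w2p(*cast(d,[q,np.mean(v)+318],20)[0,:2]).round(1) for q in (u.min()+a,u.max()+a+1)])
for r in cartons(d):print(w2p(*r[:2]).round(1),r[4]-YAW)
o=get_obs();Rc=R.from_euler('xyz',o['tcp_rot'],degrees=True).as_matrix();print(Rc.round(3))
print(goal(o,-143.7,165,200,0),goal(o,-143.7,150,64,0))
E
```

```text
287 334 324 332 [array([-281.4,  156.4]), array([-284.4,   63.4])]
341 394 323 332 [array([-282.3,   51.7]), array([-285.6,  -52.6])]
405 459 321 332 [array([-283. ,  -72.1]), array([-286.4, -177.9])]
[-143.7   65.6] 6.719421768188477
[1.000e-01 1.217e+02] -0.6257487297058106
[  -0.2 -121.6] 0.7237560987472533
[[-0.     0.243  0.97 ]
 [-0.001  0.97  -0.243]
 [-1.    -0.001  0.   ]]
(array([  45.2, -389.8,  466.5]), array([7.482e+01, 5.000e-02, 5.000e-02])) (array([ 181.2, -404.1,  470.4]), array([7.482e+01, 5.000e-02, 5.000e-02]))
```

Emit:
play_rows:
  series:
    - [[5,-40,48,8,0,0,120],[10,-80,95,16,0,0,120],[14,-120,143,24,0,0,120],[18,-160,190,32,0,0,120],[23,-200,238,40,0,0,120],[28,-240,285,48,0,0,120],[32,-280,333,56,0,0,120],[36,-315,377,64,0,0,120],[40,-350,418,71,0,0,120],[45,-375,445,74.8,0,0,120]]

```text
t: 1.1
eef_pos: [444.9, 200.4, 207.6]
tcp_rot: [7.7, 90.0, -81.4]
ft_force: [1.3, 0.9, -0.4]
gripper_width: 45.7
```

```bash
python3 - <<'E'
from h import *;from plant import get_obs
o=get_obs();print(o['t'],o['eef_pos'],w2p(*o['eef_pos'][:2]),o['gripper_width'],o['joint_positions'])
print(goal(o,-143.7,155,64,0))
E
```

```text
1.1 [444.90319555 200.37217177 207.64419058] [-206.79161901  252.28853569] 45.65021759044939 [-50.269952    13.20900907  25.607597   114.49199992  -6.97844486
  53.77358154 -20.26643744]
(array([143.7,  63.5,  96.9]), array([-0.25,  0.04, -0.01]))
```

Emit:
play_rows:
  series:
    - [[0,20,30,0,0,0,120],[0,40,60,0,0,0,120],[20,63,97,0,0,0,120],[50,63,97,0,0,0,120],[80,63,97,0,0,0,120],[110,63,97,0,0,0,120],[130,63,97,0,0,0,120],[144,63,97,0,0,0,120],[144,63,97,0,0,0,120]]

```text
t: 2.0
eef_pos: [508.5, 103.9, 62.4]
tcp_rot: [-53.6, 89.8, -142.7]
ft_force: [0.1, -0.8, 0.8]
gripper_width: 45.0
```

```bash
cat > st.py <<'E'
from h import *;from plant import get_obs,get_image
import sys
o=get_obs();print(o['t'],o['eef_pos'].round(1),w2p(*o['eef_pos'][:2]).round(1),o['tcp_rot'].round(1),o['gripper_width'],o['ft_force'].round(1))
if len(sys.argv)>1:
    d=get_image('top')
    for r in cartons(d):print(w2p(*r[:2]).round(1),np.round(r[2:4],1),round(r[4]-YAW,1))
    cv2.imwrite(sys.argv[1],d['frame'][:,:,::-1])
E
python3 st.py pics/a.png
```

```text
2.0 [508.5 103.9  62.4] [-145.   154.6] [ -53.6   89.8 -142.7] 44.960076959575126 [ 0.1 -0.8  0.8]
[-143.4   63.3] [88.3 94.2] 6.6
[  0.6 121.5] [88.6 97.6] -0.4
[-1.000e-01 -1.217e+02] [88.7 98.5] 0.6
```

View pics/a.png

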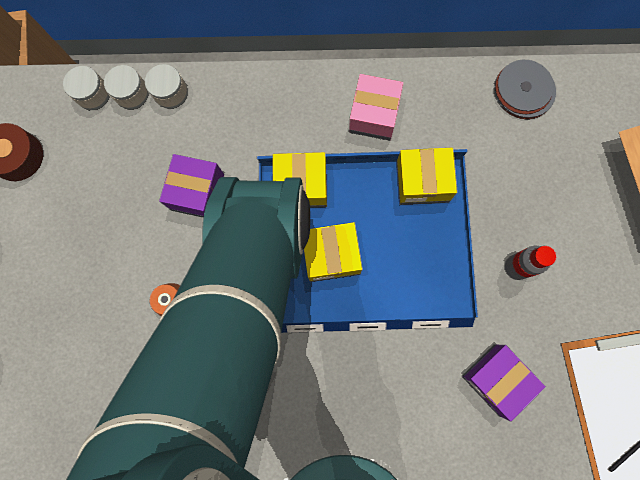

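Emit:
play_rows:
  series:
    - [[0,1,10,0,0,0,120],[0,1,18,0,0,0,120],[0,1,22,0,0,0,120],[0,1,26,0,0,0,120],[0,1,30,0,0,0,120],[0,1,34,0,0,0,120],[0,1,38,0,0,0,120],[0,1,42,0,0,0,120],[0,1,46,0,0,0,120],[0,1,50,0,0,0,120]]

```text
t: 3.05
eef_pos: [510.9, 53.9, 63.6]
tcp_rot: [-41.7, 89.9, -130.9]
ft_force: [0.5, 4.7, 1.8]
gripper_width: 45.5
```

```bash
python3 st.py pics/b.png
```

```text
3.05 [510.9  53.9  63.6] [-143.7  104.5] [ -41.7   89.9 -130.9] 45.54475721020764 [0.5 4.7 1.8]
[-145.1   24.5] [87.3 67.2] -2.0
[  -0.  -121.7] [88.5 98.6] 0.7
[ 18.1 122. ] [55.5 97. ] -1.7
```

Emit:
play_rows:
  series:
    - [[0,0,5,0,0,0,120],[0,0,10,0,0,0,120],[0,0,15,0,0,0,120],[0,0,20,0,0,0,120],[0,0,25,0,0,0,120],[0,0,29,0,0,0,120],[0,0,33,0,0,0,120],[0,0,36,0,0,0,120],[0,0,38,0,0,0,120],[0,0,38,0,0,0,120]]

```text
t: 4.1
eef_pos: [511.4, 14.5, 63.7]
tcp_rot: [-23.8, 89.9, -113.0]
ft_force: [-0.3, 0.1, -0.1]
gripper_width: 45.1
```

```bash
python3 st.py pics/c.png; python3 - <<'E'
from h import *;from plant import get_obs
o=get_obs()
print(goal(o,-200,110,64,0),goal(o,-225,5,64,90))
E
```

```text
4.1 [511.4  14.5  63.7] [-143.8   65.2] [ -23.8   89.9 -113. ] 45.135328778155255 [-0.3  0.1 -0.1]
[-145.2  -29.6] [88.  35.4] -0.5
[  0.8 121.7] [88.1 97.5] -0.3
[   0.  -121.6] [88.4 98.6] 0.8
(array([ -0.4, -56.4, -44.4]), array([-0.32,  0.11,  0.05])) (array([ -0.1, -80.8,  60.8]), array([ 8.968e+01,  1.200e-01, -5.000e-02]))
```

Emit:
play_rows:
  series:
    - [[0,0,-12,0,0,0,120],[-5,0,-25,0,0,0,120],[-45,0,-25,0,0,0,120],[-90,0,-25,0,0,0,120],[-110,-20,-10,8,0,0,120],[-110,-55,10,16,0,0,120],[-110,-85,30,24,0,0,120],[-110,-100,50,32,0,0,120],[-110,-100,61,40,0,0,120],[-110,-100,61,48,0,0,120]]

```text
t: 5.15
eef_pos: [412.2, -48.0, 174.2]
tcp_rot: [49.8, 89.9, -87.8]
ft_force: [0.5, 1.2, 0.9]
gripper_width: 45.3
```

```bash
python3 st.py pics/d.png; python3 - <<'E'
from h import *;from plant import get_obs
o=get_obs();print(o['joint_positions'].round())
print(goal(o,-235,0,150,90))
E
```

```text
5.15 [412.2 -48.  174.2] [-244.3    4.6] [ 49.8  89.9 -87.8] 45.34504268099496 [0.5 1.2 0.9]
[  0.7 121.7] [88.8 97.1] -0.6
[ 1.000e-01 -1.215e+02] [88.3 98.4] 0.8
[-36.   9.  42. 126.  -8.  47. -37.]
(array([24.1,  9.8, -3.5]), array([40.77,  0.05, -0.08]))
```

View pics/d.png

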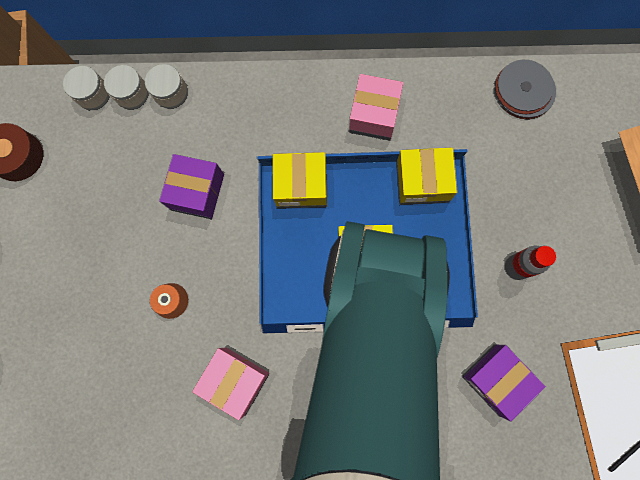

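Emit:
play_rows:
  series:
    - [[0,5,0,8,0,0,120],[0,10,-3,16,0,0,120],[10,10,-3,24,0,0,120],[20,10,-3,32,0,0,120],[24,10,-3,40.8,0,0,120],[24,10,-3,40.8,0,0,120],[24,10,-3,40.8,0,0,120]]

```text
t: 5.9
eef_pos: [421.4, -52.4, 150.2]
tcp_rot: [78.1, 89.9, -100.4]
ft_force: [-0.6, 0.3, 0.9]
gripper_width: 45.1
```

```bash
python3 st.py pics/e.png; python3 - <<'E'
from h import *;from plant import get_obs,get_image
import pickle
o=get_obs()
print(goal(o,-235,0,64,90))
for d in (pickle.load(open('scene0.pkl','rb')),get_image('scene')):
    for r in cartons(d):print(w2p(*r[:2]).round(1),np.round(r[2:4],1),round(r[4]-YAW,1))
cv2.imwrite('pics/e_s.png',d['frame'][:,:,::-1])
E
```

```text
5.9 [421.4 -52.4 150.2] [-235.1    0. ] [  78.1   89.9 -100.4] 45.094582021891156 [-0.6  0.3  0.9]
[  0.7 121.7] [88.7 97.1] -0.6
[ 1.000e-01 -1.216e+02] [88.3 98.5] 0.8
(array([86.3, -0.2, -0. ]), array([ 0.32, -0.  , -0.09]))
[-136.2   65.3] [100.1  97.5] 6.6
[ -4.1 121.3] [99.1 98.3] -0.5
[   0.7 -122.7] [88.3 97.3] 0.8
[-135.5    0.9] [72.6 98.6] -0.1
[  1.8 121.2] [88.5 98.8] -0.3
[   1.  -122.4] [88.6 98.8] 0.6
```

View pics/e_s.png

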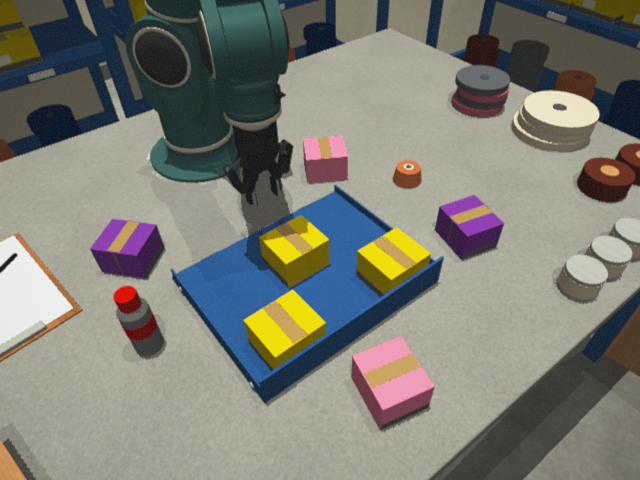

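The scene view shows the carton roughly square at (295,248), in front of the empty place. Before the long push I'll check the tray axis and centre line against the labels and end ledges.

```bash
python3 - <<'E'
import pickle;from h import *
d=pickle.load(open('top0.pkl','rb'))
f=d['frame'];hsv=cv2.cvtColor(f,cv2.COLOR_RGB2HSV)
for a,b in((280,332),(342,394),(405,457)):
    m=cv2.inRange(hsv[318:334,a:b],(0,0,215),(180,30,255))
    v,u=np.where(m);l,r,vm=u.min()+a,u.max()+a+1,np.median(v)+318
    print(l,r,vm,[[cast(d,[q,vm],z)[0,:2].round(1).tolist() for q in(l,r)] for z in (20,)],w2p(*cast(d,[(l+r)/2,vm],20)[0,:2]).round(1))
big=cv2.resize(f[135:345,245:490],None,fx=3.2,fy=2.8,interpolation=cv2.INTER_CUBIC);cv2.imwrite('pics/z.png',big[:,:,::-1])
E
```

```text
Traceback (most recent call last):
ValueError: zero-size array to reduction operation minimum which has no identity
```

```bash
python3 - <<'E'
import pickle;from h import *
d=pickle.load(open('top0.pkl','rb'))
f=d['frame'];big=cv2.resize(f[135:345,245:490],None,fx=3.2,fy=2.8,interpolation=cv2.INTER_CUBIC);cv2.imwrite('pics/z.png',big[:,:,::-1])
g=f.min(2)  # blue-steel surround has low red, so min channel separates white
for a,b in((280,332),(342,394),(405,457)):
    m=cv2.morphologyEx((g[318:334,a:b]>130).astype(np.uint8),cv2.MORPH_CLOSE,np.ones((5,5)))
    n,lab,s,c=cv2.connectedComponentsWithStats(m)
    for k in range(1,n):
        if s[k][4]>40:
            p=[c[k][0]+a+.0,c[k][1]+318];print(s[k],cast(d,p,20)[0].round(1),w2p(*cast(d,p,20)[0,:2]).round(1))
E
```

```text
[  0   6  52  10 351] [369.3  67.3  20. ] [-285.   120.7]
[  0   5  52  11 449] [369.1 -53.7  20. ] [-287.5   -0.3]
[  0   3  52  13 550] [ 369.1 -175.3   20. ] [-289.8 -121.8]
```

View pics/z.png

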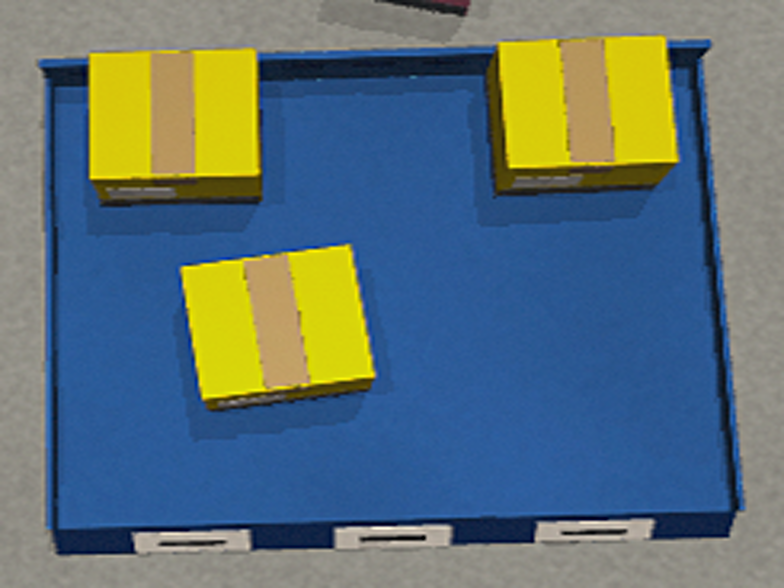

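```bash
python3 - <<'E'
import pickle;from h import *
d=pickle.load(open('top0.pkl','rb'))
P=[[305,328.2],[368.1,327.1],[431.1,324.7]]
for z in(15,25):
    w=cast(d,P,z);print(z,w.round(1).tolist(),[w2p(*q[:2]).round(1).tolist() for q in w],'yaw',np.degrees(np.arctan2(-(w[0]-w[2])[0],(w[0]-w[2])[1])))
E
```

```text
15 [[371.4, 68.4, 15.0], [371.8, -54.3, 15.0], [374.8, -176.6, 15.0]] [[-282.9, 121.8], [-284.7, -0.9], [-284.1, -123.3]] yaw 0.8114124177984255
25 [[371.2, 67.8, 25.0], [371.6, -53.7, 25.0], [374.6, -174.8, 25.0]] [[-283.1, 121.1], [-284.9, -0.3], [-284.3, -121.5]] yaw 0.8114124177984328
```

Emit:
play_rows:
  series:
    - [[30,0,0,0.3,0,0,120],[60,0,0,0.3,0,0,120],[80,0,0,0.3,0,0,120],[86,0,0,0.3,0,0,120],[87,0,0,0.3,0,0,120],[87,0,8,0.3,0,0,120],[87,0,16,0.3,0,0,120],[87,0,22,0.3,0,0,120],[87,0,26,0.3,0,0,120],[87,0,30,0.3,0,0,120]]

```text
t: 7.0
eef_pos: [391.3, -53.2, 63.6]
tcp_rot: [131.2, 89.9, -47.7]
ft_force: [-0.3, 0.3, -1.5]
gripper_width: 45.0
```

```bash
python3 st.py; python3 - <<'E'
from h import *;from plant import get_obs
print(goal(get_obs(),-70,-1.5,64,90))
E
```

```text
7.0 [391.3 -53.2  63.6] [-2.652e+02 -2.000e-01] [131.2  89.9 -47.7] 45.01501131218912 [-0.3  0.3 -1.5]
(array([  -0.2,    1.2, -195.2]), array([-0.03, -0.05, -0.06]))
```

Emit:
play_rows:
  series:
    - [[0,0,-20,0,0,0,120],[0,0,-40,0,0,0,120],[0,0,-50,0,0,0,120],[0,0,-55,0,0,0,120],[0,0,-60,0,0,0,120],[0,0,-64,0,0,0,120],[0,0.2,-69,0,0,0,120],[0,0.4,-75,0,0,0,120],[0,0.5,-81,0,0,0,120],[0,0.6,-87,0,0,0,120]]

```text
t: 8.0
eef_pos: [478.7, -52.2, 63.7]
tcp_rot: [122.5, 89.9, -56.4]
ft_force: [-3.5, -1.0, -2.5]
gripper_width: 45.1
```

Emit:
play_rows:
  series:
    - [[0,0.1,-5,0,0,0,120],[0,0.1,-10,0,0,0,120],[0,0.2,-15,0,0,0,120],[0,0.3,-20,0,0,0,120],[0,0.3,-25,0,0,0,120],[0,0.4,-30,0,0,0,120],[0,0.4,-35,0,0,0,120],[0,0.5,-40,0,0,0,120],[0,0.5,-45,0,0,0,120],[0,0.6,-48,0,0,0,120]]

```text
t: 9.0
eef_pos: [527.2, -51.8, 63.7]
tcp_rot: [128.0, 89.9, -50.9]
ft_force: [-3.6, 0.5, 0.1]
gripper_width: 45.3
```

```bash
python3 st.py pics/f.png; python3 - <<'E'
from h import *;from plant import get_obs,get_image
print(goal(get_obs(),-65,-1.5,64,90))
d=get_image('scene')
for r in cartons(d):print(w2p(*r[:2]).round(1),np.round(r[2:4],1),round(r[4]-YAW,1))
E
```

```text
9.0 [527.2 -51.8  63.7] [-129.3   -1.4] [128.   89.9 -50.9] 45.268705990092954 [-3.6  0.5  0.1]
[  0.7 121.5] [88.6 97.6] -0.5
[   0.2 -121.6] [88.2 98.6] 0.5
(array([ -0.2,   0. , -64. ]), array([-0.01, -0.06, -0.06]))
[-14.3  -0.8] [120.3 342.7] -0.1
```

```bash
cat > sc.py <<'E'
from h import *;from plant import get_image
import sys
d=get_image('scene');f=d['frame'];hsv=cv2.cvtColor(f,cv2.COLOR_RGB2HSV)
m=cv2.inRange(hsv,(14,100,150),(34,255,255));m[hsv[:,:,2]<int(sys.argv[2])]=0
m=cv2.morphologyEx(m,cv2.MORPH_OPEN,np.ones((3,3)));m=cv2.morphologyEx(m,cv2.MORPH_CLOSE,np.ones((5,5)))
for c in cv2.findContours(m,0,1)[0]:
    if cv2.contourArea(c)<800: continue
    q=cv2.convexHull(c)[:,0];w=cast(d,q,100);r=cv2.minAreaRect(w[:,:2].astype(np.float32));t=r[2]-YAW
    print(w2p(*r[0]).round(1),np.round(r[1],1),round(t-90 if t>45 else t,1))
cv2.imwrite(sys.argv[1],cv2.resize(f[150:400,150:470],None,fx=2.4,fy=2.4,interpolation=cv2.INTER_CUBIC)[:,:,::-1])
E
python3 sc.py pics/g.png 175
```

```text
[   1.1 -122.6] [90.  99.3] 0.9
[  1.8 121.2] [ 89.8 100.7] -0.1
```

View pics/g.png

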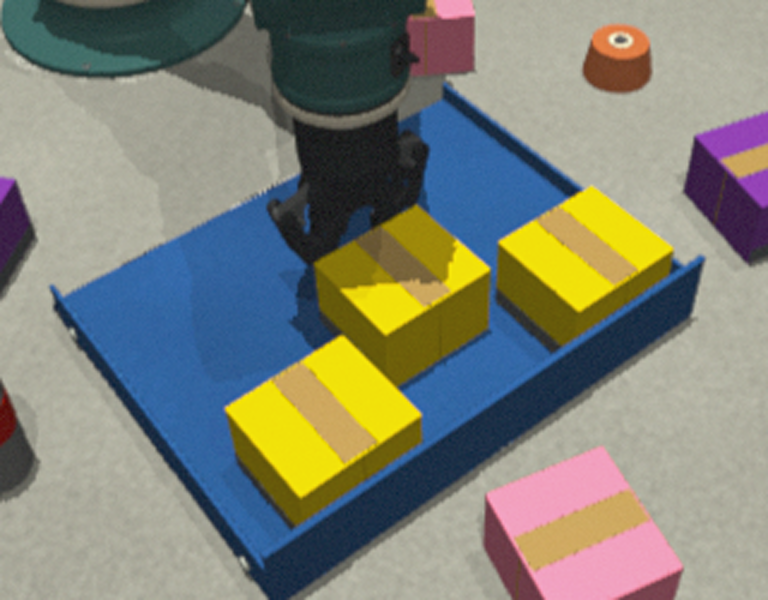

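```bash
python3 - <<'E'
from h import *;import pickle
d=pickle.load(open('scene0.pkl','rb'))
P=np.array([[387,334],[490,269],[417,206],[317,262]])/2.4+150
w=np.array([w2p(*q[:2]) for q in cast(d,P,100)]);print(w.round(1))
for a,b in((0,1),(3,0),(2,1)):
    v=w[b]-w[a];print(np.hypot(*v).round(1),np.degrees(np.arctan2(v[1],v[0])).round(1))
print(w.mean(0))
E
```

```text
[[ -23.7  -48.4]
 [ -24.6   48.9]
 [-111.6   48.4]
 [-112.3  -47.1]]
97.4 90.5
88.7 -0.8
87.1 0.3
[-68.05425794   0.4716669 ]
```

The carton is square, within about 1 mm of centre, and about 70 mm short of home. I'll keep pushing.

Emit:
play_rows:
  series:
    - [[0,0,-6,0,0,0,120],[0,0.2,-13,0,0,0,120],[0,0.3,-20,0,0,0,120],[0,0.4,-27,0,0,0,120],[0,0.5,-34,0,0,0,120],[0,0.6,-41,0,0,0,120],[0,0.7,-48,0,0,0,120],[0,0.8,-54,0,0,0,120],[0,0.8,-58,0,0,0,120],[0,0.8,-60,0,0,0,120]]

```text
t: 10.15
eef_pos: [587.6, -51.6, 63.9]
tcp_rot: [140.8, 89.9, -38.1]
ft_force: [-4.0, -0.6, 1.2]
gripper_width: 45.3
```

Emit:
play_rows:
  series:
    - [[0,0,-1,0,0,0,120],[0,0,-2,0,0,0,120],[0,0,-3,0,0,0,120],[0,0,-4,0,0,0,120],[0,0,-5,0,0,0,120],[0,0,-6,0,0,0,120]]

```text
t: 10.75
eef_pos: [593.7, -51.5, 63.9]
tcp_rot: [141.6, 89.9, -37.3]
ft_force: [-4.3, 0.1, -0.2]
gripper_width: 45.3
```

```bash
python3 st.py pics/h.png; python3 sc.py pics/h_s.png 125
```

```text
10.75 [593.7 -51.5  63.9] [-62.9  -2.4] [141.6  89.9 -37.3] 45.34110989448114 [-4.3  0.1 -0.2]
[  0.7 126.5] [88.4 87.6] -0.6
[   0. -130.] [88.8 82.3] 0.2
[   1.4 -122.6] [90.5 99.7] 0.7
[-2.2 -0.9] [ 88.2 100.6] 0.1
[  2.1 121. ] [ 90.6 101. ] -0.3
```

Emit:
play_rows:
  series:
    - [[0,0,-0.7,0,0,0,120],[0,0,-1.4,0,0,0,120],[0,0,-2,0,0,0,120],[0,0,-2.6,0,0,0,120],[0,0,-3.2,0,0,0,120],[0,0,-3.6,0,0,0,120],[0,0,-3.6,0,0,0,120]]

```text
t: 11.55
eef_pos: [597.5, -51.4, 64.0]
tcp_rot: [145.6, 89.9, -33.3]
ft_force: [-3.2, -0.6, -0.9]
gripper_width: 45.1
```

Emit:
play_rows:
  series:
    - [[0,0,-0.5,0,0,0,120],[0,0,-1.0,0,0,0,120],[0,0,-1.0,0,0,0,120]]

```text
t: 11.85
eef_pos: [598.6, -51.4, 63.9]
tcp_rot: [145.8, 89.9, -33.1]
ft_force: [-2.4, -0.2, -1.4]
gripper_width: 45.2
```

Emit:
play_rows:
  series:
    - [[0,0,-0.5,0,0,0,120],[0,0,-1.0,0,0,0,120],[0,0,-1.5,0,0,0,120],[0,0,-1.5,0,0,0,120]]

```text
t: 12.25
eef_pos: [600.2, -51.4, 63.9]
tcp_rot: [146.0, 89.9, -32.9]
ft_force: [-2.5, 0.4, -1.6]
gripper_width: 45.5
```

```bash
python3 st.py; python3 sc.py pics/i_s.png 125
```

```text
12.25 [600.2 -51.4  63.9] [-56.4  -2.4] [146.   89.9 -32.9] 45.45473692231657 [-2.5  0.4 -1.6]
[   1.4 -122.6] [90.5 99.7] 0.7
[ 4.  -0.9] [ 88.3 100.5] -0.1
[  2.1 121. ] [ 90.4 101.2] -0.1
```

Emit:
play_rows:
  series:
    - [[0,0,-0.5,0,0,0,120],[0,0,-1.0,0,0,0,120],[0,0,-1.0,0,0,0,120]]

```text
t: 12.6
eef_pos: [600.7, -51.3, 63.8]
tcp_rot: [133.2, 89.9, -45.7]
ft_force: [-6.8, 0.2, 2.1]
gripper_width: 45.2
```

Emit:
play_rows:
  series:
    - [[0,0,-0.5,0,0,0,120],[0,0,-1.0,0,0,0,120],[0,0,-1.0,0,0,0,120]]

```text
t: 12.9
eef_pos: [600.7, -51.3, 63.6]
tcp_rot: [32.0, 89.9, -146.9]
ft_force: [-10.8, 0.1, 2.9]
gripper_width: 45.2
```

The arm has stalled at x = 600.7 with the force rising to 11 N, so the carton is home. I'll withdraw straight back and then up.

Emit:
play_rows:
  series:
    - [[0,0,3,0,0,0,120],[0,0,10,0,0,0,120],[0,0,30,0,0,0,120],[0,0,60,0,0,0,120],[-20,0,90,0,0,0,120],[-60,0,110,0,0,0,120],[-100,0,130,0,0,0,120],[-140,0,150,0,0,0,120],[-170,0,160,0,0,0,120],[-180,0,160,0,0,0,120]]

```text
t: 13.9
eef_pos: [440.8, -54.2, 246.1]
tcp_rot: [-140.9, 89.8, 40.1]
ft_force: [0.7, -0.1, -1.2]
gripper_width: 44.8
```

Emit:
play_rows:
  series:
    - [[0,-40,0,0,0,0,120],[0,-80,0,0,0,0,120],[0,-120,0,0,0,0,120],[0,-160,0,0,0,0,120],[0,-200,0,0,0,0,120],[0,-240,0,0,0,0,120],[0,-270,0,0,0,0,120],[0,-290,0,0,0,0,120],[0,-300,0,0,0,0,120],[0,-300,0,0,0,0,120]]

```text
t: 14.9
eef_pos: [435.3, 246.0, 246.5]
tcp_rot: [-145.8, 89.8, 35.3]
ft_force: [-0.4, -1.0, -0.2]
gripper_width: 45.3
```

```bash
python3 st.py pics/j.png; python3 sc.py pics/j_s.png 150
```

```text
14.9 [435.3 246.  246.5] [-215.5  298. ] [-145.8   89.8   35.3] 45.31492497795628 [-0.4 -1.  -0.2]
[ 1.1 -0.4] [ 90.9 342. ] -0.2
[   1.2 -122.6] [90.3 99.5] 0.8
[ 3.6 -1. ] [ 90.2 100.5] -0.1
[  1.9 121.1] [ 90.5 100.6] -0.5
```

View pics/j.png

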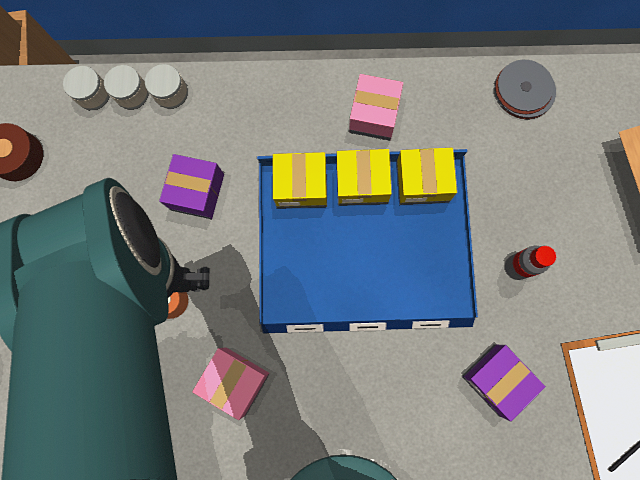

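The row is complete: the stray is now at (363,177), and its neighbours have not visibly moved. One last numeric check from the top image.

```bash
python3 - <<'E'
from h import *;from plant import get_image,get_obs
d=get_image('top');hsv=cv2.cvtColor(d['frame'],cv2.COLOR_RGB2HSV)
m=cv2.inRange(hsv,(14,90,150),(34,255,255));m[:,:260]=0;m[:,470:]=0
for c in cv2.findContours(cv2.morphologyEx(m,cv2.MORPH_CLOSE,np.ones((5,5))),0,1)[0]:
    if cv2.contourArea(c)<800: continue
    r=cv2.minAreaRect(cast(d,c[:,0],100)[:,:2].astype(np.float32));t=r[2]-YAW
    print(w2p(*r[0]).round(1),np.round(r[1],1),round(t-90 if t>45 else t,1))
print(get_obs()['ft_force'].round(1))
E
```

```text
[  0.4 121.7] [ 89.9 100.4] -0.3
[ 2.2 -0.2] [89.9 99.6] -0.0
[-1.000e-01 -1.217e+02] [89.9 99.6] 0.7
[0.5 0.1 0.7]
```

Centred to about 0.2 mm, square within 0.1°, and 2 mm deeper than the neighbours, against the ledge. The neighbours have not moved. I'll hand it in.

```bash
python3 -c "
from plant import hand_in;print(hand_in())"
```

```text
the job is handed in; nothing more can be done
None
```

The stray carton is in the middle place against the rear ledge, and I handed the job in at about 15 s of the 61 s allowed. I slid it sideways with the two half-open fingers, which also squared it. Then I pushed it from the front until the arm stalled at the rear ledge with about 11 N, and took the hand back, up and away to the left.

- **Final position:** the top camera puts the carton 0.2 mm off the row's centre line and square to within about 0.1°. It is about 2 mm deeper than its neighbours, which fits it touching the ledge.
- **Scene camera:** it agrees to within about 1 mm, apart from a steady 1–2 mm offset.
- **Label:** the centre of the middle label measured 0.3–0.9 mm to the right of the centre line I used, depending on the label height assumed. That is within the 2 mm calibration.
- **Other things:** the neighbours' measured positions did not change by more than 0.3 mm. The cup wheel was half hidden by the arm in the last picture, so I could not fully check it. The arm stayed well above it, and the spray can was never approached.
- **Disagreement:** the tray's end-ledge edges in the top image gave a tray turn nearer 0.3°, while the cartons, the labels and the rear ledge gave 0.8–1.3°. I used 1.1°.

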